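# Pin and bolt a shaker platform to its drive carriage

### The job

Fasten the bench shaker's platform to the drive carriage hidden under it: first take the tapered drift pin from the holder, feel for a carriage hole through the platform's larger hole (the one nearer the control panel), and work the pin down until its flange sits flush on the platform, which draws the holes into line. Leave the pin in, then push the bolt fully home in the smaller hole. Work gently: never load the shaker with more than about 20 N through the pin or the bolt, and do not disturb the things standing around.

Things in the scene. Friction and masses are not known exactly. Their poses are not given: they have to be found in the camera images.
- shaker: Bench shaker fixed to the bench: white housing 220 (x) x 200 (y) mm, fixed aluminium platform plate 8 mm thick on top, its top 60 mm above the bench; grey control panel, 45 mm deep, 40 mm high, on its -x end. Origin: centre of the underside, z up. Rubber strips 8 mm high along the y edges. Site carriage_mid tells of the carriage underneath.
- carriage_mid (a point): Fixed point 10 mm under the platform's middle, level with the top of the carriage: a steel plate 10 mm thick, sliding along the shaker's y only, stiffly (3 N), 20 mm each way. Under each platform hole it has two holes 29 mm apart along y (18 mm for pin, 13 mm for bolt); either may be used. It is parked midway, up to 4.5 mm off to +y or -y, unmeasured. Empty well below to 52 mm under the platform.
- drift_hole (a point): Centre of the larger platform hole, 18 mm diameter, at the platform's top, 45 mm from the shaker's middle towards the control panel (-x); axes as the shaker's. Straight down, the pin's tip lands on solid carriage 10 mm below. About 6 mm to the nearer carriage hole's side (+y or -y) it drops in; on the other side it mostly lands too. Then back to the middle and down pulls the carriage into line.
- bolt_hole (a point): Centre of the smaller platform hole, 12 mm diameter, for the bolt, at the platform's top surface; 45 mm from the shaker's middle, away from the control panel (+x of the shaker). Axes as the shaker's.
- drift_pin: Steel pin, 150 g, upright in one of the holder's holes. Origin: centre of its flange's underside, z up. Above: flange 28 mm diameter, 5 thick, then round handle 20 mm diameter up to 42 mm. Below: shank 17 mm diameter for 15 mm, taper to 4 mm diameter at 36 mm, slim 4 mm nose to the blunt tip 48 mm below. Fully home its origin lies at point drift_hole.
- bolt: Plain steel bolt, 80 g, upright in the holder's other hole. Origin: centre of its flange's underside, z up. Above: flange 28 mm diameter, 5 thick, neck 16 mm diameter to 14 mm, black six-sided knob (30 mm over corners, 26 over flats) from 14 to 30 mm. Below: shank 10 mm diameter, tapering from 18 mm down to 5 mm diameter at its end 26 mm below. Fully home: origin at point bolt_hole.
- holder: Grey plastic block, 160 (its x) x 60 (its y) x 56 mm high, fixed to the bench, with two 20 mm through holes on its long middle line 50 mm either side of its centre; drift pin and bolt hang in these by their flanges, which one in which hole varies. Origin: centre of its underside.
- timer: White bench timer, 30 x 85 x 70 mm, standing loose; to be left alone. Origin: centre of its underside.
- reagent: Small jar with a blue cap, 48 mm diameter, 90 mm high, standing loose; to be left alone. Origin: centre of its underside.
- pipette: Pipette lying loose along its own x, about 250 mm long, 24 mm high; to be left alone. Origin: on the bench below the joint of its body.
There are look-alikes about, which are no part of the job. What is shaped like the bolt but blue is not meant.

How it is judged:
By the outcome, as a careful person would: the job done as asked, in the order asked, and still so for the second after the job is handed in, with the robot touching nothing.
It also fails if it takes over 61 s, if anything falls off the work surface, if the arm or the gripper's body presses on something with over 40 N, if the wrist force passes 120 N, or if a joint passes its speed limit or range.

### The arm

A 6-joint arm with a two-finger parallel gripper is mounted at the origin on the work surface. World frame = base frame: x ahead of the robot, y to its left, z up, the work surface at z = 0. Lengths are in m, angles in rad, forces in N, time in s.
With the tool pointing down it reaches from about 0.375 to 0.975 m from the base axis. Payload 3.8 kg.
Tool frame: the origin (TCP) lies where the fingers leave the gripper's body, on its centre line; the fingertips stand 73 mm ahead of it and the grasp point (between the pads) lies 54 mm ahead of it; z points along the fingers, y is the line along which they close (so a half turn about z gives the same grasp; the last joint's range is limited). The gripper opens to 85 mm and grips with 20 to 120 N. Pads are 22 mm wide; open, the fingers measure 114 mm over their backs; the gripper's body (76 mm by 85 mm) begins 54 mm behind the grasp point. The pads swing forward as they close: fully open they stand 13 mm farther back than shut.
Start: joints at [1.149, 0.264, 1.604, -0, 1.274, -0.037], TCP at [0.253, 0.626, 0.304] pointing down, gripper open.
Joint ranges: [-2.63, 2.63], [-0.94, 2.18], [0.31, 2.57], [-1.31, 4.45], [0, 2.66], [-2.55, 2.55]. Speed limits (rad/s): [2.57, 2.57, 3.14, 3.14, 3.14, 3.14].

### API

Orientations are given as a rotation vector (axis times angle).
In Python, from workcell import read_state, viewer, bot gives the robot as it stands.
- The arm moves only by the tool jog_arm, never from a script. Its argument "increments" is a list that holds one entry, the list of rows, each a list of 7 numbers: the shift along the tool's x, y, z in units of 30 mm (1.0 is 30 mm), then the turn, a rotation vector about the tool's x, y, z in units of 6 degrees (1.0 is 6 degrees), then the opening, from -1 (shut) to 1 (fully open). A call has exactly 5 rows; each row shifts and turns the commanded pose from where the row before left it, along the tool's axes as they then stand; what a row does not reach is not made up. A row lasts 1/12 s, in which the tool goes at most 41.7 mm and 7.16 degrees, less where a joint would pass 70% of its speed; a pose out of reach is approached as far as the arm can. A call is refused whole if a number of a shift passes 1 or a number of a turn 1, either way. A call with a gripper value outside its range is refused whole. The fingers move at their own pace and stop on an object; "force" is the grip in N (left out, the last holds). Time passes only in rows, so rows that do not move let the fingers close, or fill a call up. It gives the time, the measured TCP pose, the force, the opening and the grip force at its end, in the units of the state.
- read_state(): the state, without advancing time (a new reading comes with each control period).
- viewer.read_camera(name): name is "side" or "top" or "wrist"; returns (picture, depth): 400x640x3 uint8, blue, green, red; 400x640 float32, m along the optical axis (not along the pixel's ray), 0 where there is no reading.
- viewer.camera_params(name): a dict with "fx", "fy", "cx", "cy" (pixels), "R" (3x3) and "t" (3): a world point X has camera coordinates R X + t; the wrist camera has in their place "hand_eye" (4x4, takes a point from camera to tool coordinates, whose origin is the TCP and whose axes are the flange's). Camera axes: x right, y down, z forward; pixel columns grow to the right and rows downward; lengths in m; the calibration is good to about 2 mm. The wrist camera is an equidistant fisheye: a pixel r from the principal point sees the ray r / f radians off the axis. A picture is of the moment at which its call begins: read the wrist's pose just before it. camera_params takes no time and is no camera call.
- bot.finish_job(): hands the job in; it is judged then, once.
The state is a dict: "time": time; "q": joint angles; "joint_vel": joint speeds; "joint_torque": joint torques, N m; "tool_pos": TCP position; "tcp_rot": TCP orientation; "wrist_force": force on the tool from outside, world axes, zero at the start; "torque": the same for the moment, N m; "width": opening from 0.0 (shut) to 1.0 (fully open); "grip_force": force on a finger pad.
Only numpy, scipy, OpenCV 4.12 (cv2) and the standard library are available. Lean on these libraries where they do the work, as an engineer would, in place of code of your own. Each camera call takes 0.05 s, during which the arm holds its last target. There are 200 camera calls.

## Working session

There is one attempt and no reset: what is moved stays moved. The work goes in short steps, Python scripts to look and compute and a tool call to move; the robot and the scene stay as the last step left them, time stands still between calls to the robot, and variables do not carry over. Pictures are saved under pics/ and viewed, at most 10 in all, crops included, and the job is handed in when it is done.

Besides the shell and the picture viewer there is one more tool, called as name([rows], argument=value, ...), one row to a line, values as JSON. jog_arm: Moves the arm, as the interface text tells. Its arguments: {"type":"object","properties":{"increments":{"type":"array","items":{"type":"array","items":{"type":"array","items":{"type":"number"}}}},"force":{"type":"number"}},"required":["increments"]}

```bash
mkdir -p pics; ls
python3 - <<'E'
from workcell import read_state, viewer
import cv2, numpy as np
s=read_state();print({k:np.round(v,3).tolist() for k,v in s.items()})
for n in ("side","top","wrist"):
    im,d=viewer.read_camera(n);cv2.imwrite(f"pics/{n}0.png",im);np.save(f"pics/{n}0.npy",d);p=viewer.camera_params(n)
    print(n,{k:np.round(v,4).tolist() for k,v in p.items()})
a=cv2.imread("pics/top0.png");b=cv2.imread("pics/side0.png")
E
```

```text
pics
{'time': 0.0, 'q': [1.149, 0.265, 1.605, 0.0, 1.274, -0.037], 'joint_vel': [-0.002, 0.0, -0.001, 0.002, 0.002, -0.001], 'joint_torque': [-0.001, -51.512, -36.731, 0.0, 0.013, -0.0], 'tool_pos': [0.253, 0.625, 0.303], 'tcp_rot': [-0.601, -3.083, 0.003], 'wrist_force': [0.646, -0.239, -0.906], 'torque': [0.013, -0.015, -0.032], 'grip_force': 0.0, 'width': 0.997}
side {'fx': 459.4812, 'fy': 459.4812, 'cx': 322.7468, 'cy': 210.7571, 'R': [[0.9072, -0.4207, 0.009], [-0.2891, -0.6388, -0.713], [0.3057, 0.6442, -0.7011]], 't': [-0.5308, 0.2637, 0.9617]}
top {'fx': 414.176, 'fy': 414.176, 'cx': 327.7057, 'cy': 194.2221, 'R': [[0.0201, -0.9997, 0.0172], [-0.9896, -0.0223, -0.1419], [0.1422, -0.0142, -0.9897]], 't': [0.0616, 0.5969, 1.1989]}
wrist {'fx': 309.7069, 'fy': 309.7069, 'cx': 316.6324, 'cy': 199.354, 'hand_eye': [[-0.0007, -0.9597, -0.281, 0.0719], [1.0, -0.0006, -0.0004, 0.0007], [0.0002, -0.281, 0.9597, -0.0708], [0.0, 0.0, 0.0, 1.0]]}
```

View pics/top0.png

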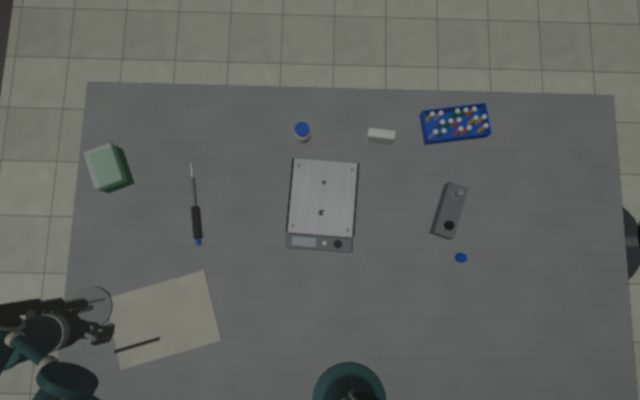

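View pics/side0.png

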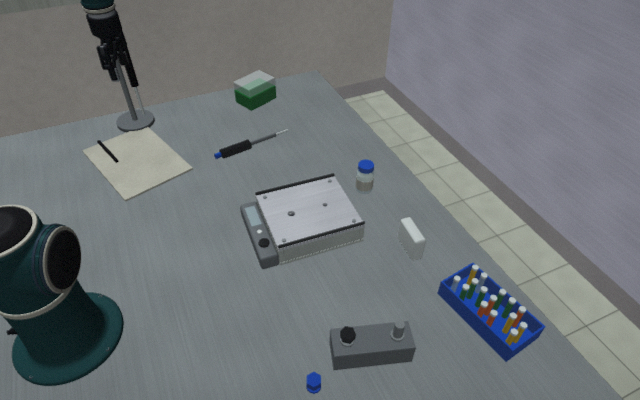

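The top view shows the shaker with the drift hole at about (321,212) and the bolt hole at (324,182). The holder has the pin's grey handle at (460,191) and the black bolt knob at (449,225); the blue decoy at (460,258) lies on the bench. In the side view the pin top is at about (399,325), the bolt knob at (347,333), and the holes at (291,213) and (325,205).

```bash
cat > h.py <<'E'
import numpy as np, cv2
from scipy.spatial.transform import Rotation as Ro
from workcell import read_state, viewer, bot
def ray(n,uv,s=None):
    p=viewer.camera_params(n); a=np.array([(uv[0]-p["cx"])/p["fx"],(uv[1]-p["cy"])/p["fy"]])
    if n=="wrist":
        th=np.hypot(*a); d=np.r_[a/max(th,1e-9)*np.sin(th),np.cos(th)]
        H=np.array(p["hand_eye"]); R=Ro.from_rotvec(s["tcp_rot"]).as_matrix()
        return R@H[:3,3]+s["tool_pos"], R@H[:3,:3]@d
    R=np.array(p["R"]); return -R.T@p["t"], R.T@np.r_[a,1]
def plane(o,d,z): return o+d*(z-o[2])/d[2]
def tri(rs):
    A=0;b=0
    for o,d in rs:
        d=d/np.linalg.norm(d);M=np.eye(3)-np.outer(d,d);A=A+M;b=b+M@o
    X=np.linalg.solve(A,b)
    return X,[np.linalg.norm(np.cross(X-o,d/np.linalg.norm(d))) for o,d in rs]
def jog(pos,yaw,s=None):
    """units to reach TCP pos, tool down with tool-y axis along world yaw; tool-frame shift and turn"""
    s=s or read_state(); R=Ro.from_rotvec(s["tcp_rot"]).as_matrix()
    y=np.array([np.cos(yaw),np.sin(yaw),0]); 
    if y@R[:,1]<0: y=-y
    z=np.array([0,0,-1.]); G=np.c_[np.cross(y,z),y,z]
    print("shift units",np.round(R.T@(np.array(pos)-s["tool_pos"])/.03,2),"turn units",np.round(np.degrees(Ro.from_matrix(R.T@G).as_rotvec())/6,2))
E
python3 - <<'E'
from h import *
pts={"drift":((321,212),(291,213)),"bolth":((324,182),(325,205)),"pintop":((460,191),(399,325)),"bolttop":((449,225),(347,333))}
for k,(a,b) in pts.items():
    X,e=tri([ray("top",a),ray("side",b)]);print(k,X.round(4),np.round(e,4))
    dt=np.load("pics/top0.npy");ds=np.load("pics/side0.npy")
    o,d=ray("top",a);print("  depth",(o+d*dt[a[1],a[0]]).round(3))
s=read_state();print(Ro.from_rotvec(s["tcp_rot"]).as_matrix().round(3))
t=cv2.imread("pics/top0.png");sd=cv2.imread("pics/side0.png")
c=lambda im,x,y,w,h,f:cv2.resize(im[y:y+h,x:x+w],None,fx=f,fy=f,interpolation=cv2.INTER_CUBIC)
cv2.imwrite("pics/crop1.png",np.vstack([np.hstack([c(t,280,150,90,110,4),c(t,425,170,60,110,4)]),c(sd,240,175,150,75,4)[:, :600]])[:600] if 1 else 0)
E
```

```text
drift [0.5401 0.0931 0.0595] [0.0004 0.0004]
  depth [0.54  0.093 0.053]
bolth [0.6302 0.0861 0.0575] [0.0006 0.0006]
  depth [0.631 0.086 0.051]
pintop [ 0.6051 -0.3072  0.0916] [0.0013 0.0013]
  depth [ 0.606 -0.307  0.095]
bolttop [ 0.5077 -0.2762  0.0828] [0.0002 0.0002]
  depth [ 0.508 -0.276  0.083]
[[-0.927  0.375 -0.001]
 [ 0.375  0.927 -0.002]
 [ 0.    -0.002 -1.   ]]
```

jog_arm([
  [[0,0,0,0,0,-0.98,1],[0,0,0,0,0,-0.98,1],[0,0,0,0,0,-0.98,1],[-0.5,-0.7,0,0,0,0,1],[-0.72,-1,0,0,0,0,1]],
])

```text
time: 0.57
tool_pos: [0.2847, 0.5731, 0.3031]
tcp_rot: [-0.115, -3.139, -0.001]
wrist_force: [-0.1, -0.3, 0.3]
width: 1.001
grip_force: 0.0
```

jog_arm([
  [[-0.72,-1,0,0,0,0,1],[-0.72,-1,0,0,0,0,1],[-0.72,-1,0,0,0,0,1],[-0.72,-1,0,0,0,0,1],[-0.72,-1,0,0,0,0,1]],
])

```text
time: 0.98
tool_pos: [0.3825, 0.4124, 0.3036]
tcp_rot: [-0.12, -3.139, 0.001]
wrist_force: [0.5, 0.8, 0.5]
width: 1.002
grip_force: 0.0
```

jog_arm([
  [[-0.72,-1,0,0,0,0,1],[-0.72,-1,0,0,0,0,1],[-0.72,-1,0,0,0,0,1],[-0.72,-1,0,0,0,0,1],[-0.72,-1,0,0,0,0,1]],
])

```text
time: 1.4
tool_pos: [0.4787, 0.2545, 0.3037]
tcp_rot: [-0.121, -3.139, 0.0]
wrist_force: [0.8, 1.3, 0.0]
width: 0.995
grip_force: 0.0
```

jog_arm([
  [[-0.72,-1,0,0,0,0,1],[-0.72,-1,0,0,0,0,1],[-0.72,-1,0,0,0,0,1],[-0.72,-1,0,0,0,0,1],[-0.5,-0.3,0,0,0,0,1]],
])

```text
time: 1.82
tool_pos: [0.5705, 0.1158, 0.3036]
tcp_rot: [-0.125, -3.139, 0.003]
wrist_force: [-0.1, -0.0, -0.1]
width: 1.002
grip_force: 0.0
```

```bash
cat > look.py <<'E'
import sys,pickle
from h import *
s=read_state(); im,d=viewer.read_camera("wrist"); n=sys.argv[1]
cv2.imwrite(f"pics/{n}.png",im); pickle.dump((s,d),open(f"pics/{n}.pkl","wb"))
print(s["time"],s["tool_pos"].round(4) if hasattr(s["tool_pos"],"round") else s["tool_pos"],s["q"],s["wrist_force"])
E
python3 look.py w1
```

```text
1.8167 [0.5705 0.1158 0.3036] [ 0.158476    0.08976307  1.80772167 -0.00205398  1.24450815 -1.33181925] [-0.0778388  -0.02041881 -0.09575765]
```

View pics/w1.png

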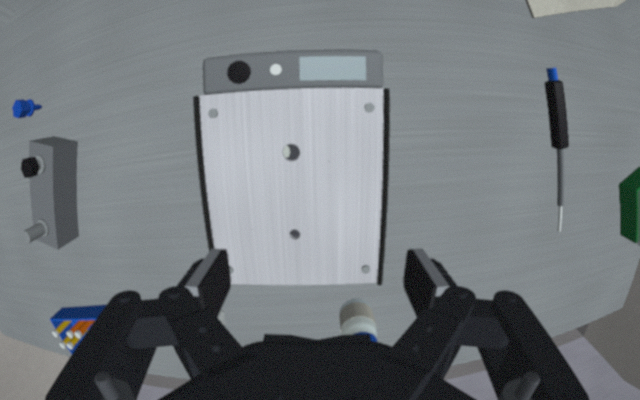

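The wrist view shows the drift hole at about (291,152), with its right (+y) side dark, which suggests the nearer carriage hole is towards +y. The bolt hole is at (294,234), and the holder is at the far left. Next I measure both hole centres and enlarge the drift hole.

Run:
```python
from h import *; import pickle
im=cv2.imread("pics/w1.png");s,d=pickle.load(open("pics/w1.pkl","rb"));g=cv2.cvtColor(im,cv2.COLOR_BGR2GRAY)
cv2.imwrite("pics/c2.png",np.hstack([cv2.resize(im[130:175,270:315],(500,500),interpolation=cv2.INTER_CUBIC),cv2.resize(im[220:250,280:310],(300,500),interpolation=cv2.INTER_CUBIC)]))
print(g[140:166,278:306:1][::2])
t=cv2.imread("pics/top0.png")
for n,(u,v) in {"d":(291,152),"b":(294,234)}.items():
    w=g[v-14:v+15,u-14:u+15].astype(float);bg=np.median(w);m=((bg-w)>25).astype(np.uint8)
    x,y,ww,hh,=cv2.boundingRect(m);print(n,bg,(x+u-14,y+v-14,ww,hh)); c=(x+u-14+ww/2-.5,y+v-14+hh/2-.5)
    print(c,plane(*ray("wrist",c,s),.06).round(4))
```

```text
[[192 192 194 195 194 190 192 189 192 190 186 189 191 192 194 195 194 187
  186 188 188 189 187 190 186 189 193 197]
 [195 192 195 197 195 191 189 190 192 189 185 183 184 184 187 191 192 188
  188 187 189 190 188 187 187 191 190 194]
 [191 193 193 196 191 193 189 185 176 156 140 125 120 123 127 135 144 160
  172 182 190 187 187 190 188 189 193 195]
 [191 196 191 193 193 182 182 184 176 158 127  95  77  70  75  79  84  93
  115 140 166 182 188 188 189 190 191 193]
 [193 193 190 192 185 176 178 184 185 182 165 132  99  72  75  73  69  73
   73  89 128 167 182 187 187 189 191 196]
 [189 194 191 188 177 176 182 186 187 186 177 150 108  81  73  71  68  73
   71  75  90 133 168 188 188 190 191 195]
 [194 193 191 185 177 176 185 185 184 185 175 157 121  84  73  74  72  73
   71  73  78 115 160 181 184 190 194 193]
 [194 195 192 192 178 172 177 183 185 183 171 138 101  75  77  71  70  71
   72  78  90 125 165 185 189 191 192 194]
 [190 190 191 190 189 177 173 171 173 161 143 112  79  69  72  73  72  70
   79  89 127 160 182 186 187 190 190 193]
 [188 192 193 191 195 189 177 158 141 116  95  79  78  76  73  76  81  88
  106 132 162 181 190 187 189 188 191 194]
 [190 192 191 194 193 189 189 182 172 159 150 136 131 127 129 131 141 153
  166 179 187 188 188 188 185 189 189 195]
 [193 190 191 193 192 191 190 187 188 188 188 183 182 181 184 186 187 189
  186 188 185 189 187 186 187 188 190 192]
 [188 189 189 191 191 191 187 190 187 192 190 187 189 189 191 191 196 191
  186 182 187 185 189 187 188 188 190 192]]
d 188.0 (285, 143, 16, 19)
(292.5, 152.0) [0.5385 0.094  0.06  ]
b 183.0 (289, 229, 12, 11)
(294.5, 234.0) [0.6284 0.087  0.06  ]
```

View pics/c2.png

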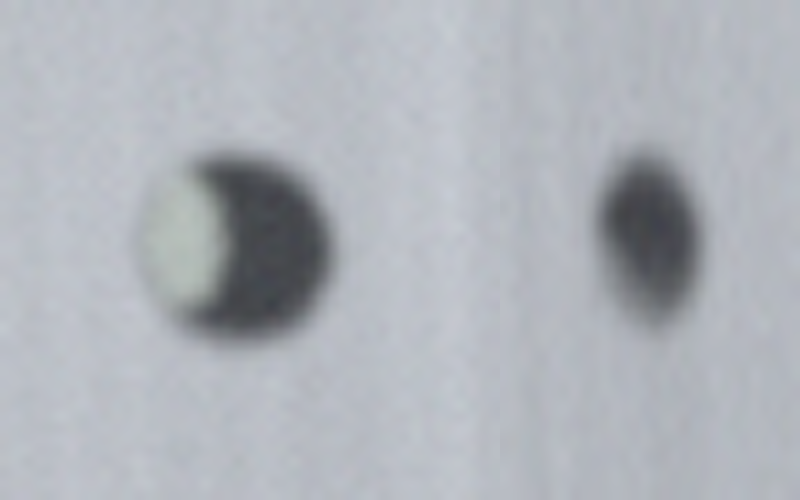

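The drift hole is dark with a bright lens on its left (-y) side. Depth will show which part is the carriage surface and which is the well.

Run:
```python
from h import *; import pickle
s,d=pickle.load(open("pics/w1.pkl","rb"))
print((d[142:164:2,278:306]*1000).astype(int)); print((d[226:242:2,286:304]*1000).astype(int))
for u in range(280,303,2):
    o,r=ray("wrist",(u,152),s);p=viewer.camera_params("wrist")
    a=np.array([(u-p["cx"])/p["fx"],(152-p["cy"])/p["fy"]]);c=np.cos(np.hypot(*a))
    print(u,(o+r*d[152,u]/c).round(4))
```

```text
[[309 310 311 310 309 308 310 309 309 310 309 309 311 309 310 309 308 307
  310 309 310 309 310 309 308 309 310 309]
 [311 310 311 311 309 309 310 310 310 311 320 319 321 321 320 320 311 309
  311 310 310 309 310 311 310 309 309 309]
 [310 311 311 310 312 311 311 311 363 363 320 320 320   0 319 320 321 320
  320 319 310 311 310 310   0 310 309 310]
 [311 312 310 311 311 318 364 363 364 362 363 320 322 321 321 321 322 321
  321 320 320 312 311 311 312 311 311 311]
 [312 311 313 312 312 364 365 363 364 361 363 364 321 322 321 321 321 322
  321 321 321 321 311 311 312 311 312 311]
 [312 312 313 312 314 364 365 364 365 364 364 363 321 321 321 322 322 323
  322 324 323 322 312 313 312 313 313 312]
 [313 314 312 312 313 365 364 363 364 365 365 323 323 322 323 323 324 322
  322 322 323 323 313 313 314 313 312 313]
 [314 314 314 314 313   0 366 365 367 365 325 323 322 324 324 324 323 323
  323 323 323 314 313 313 313 314 314 313]
 [314 315 315 314 314 314 318 318 365 324 324 324 324 325 324 323 324 325
  315 314 314 314 315 316 314 314 315 315]
 [316 313 314 314 315 315 315 315 313 316 319 3
[... 412 characters left out ...]

 [338 336 337 338 354 355 349 348 349 347 347 348 348 337 337 336 337 337]
 [337 338 338 342 349 348 349 348 348 348 347 348 349 348 338 339 338 338]
 [339 338 339 339 340 341 345 346 345 346 345 346 343 339 339 339 340 338]
 [339 338 338 339 339 340 342 342 343 343 343 343 339 339 340 338 339 338]
 [341 341 340 340 339 340 339 339 340 341 340 340 340 340 339 340 340 339]]
280 [0.5373 0.0812 0.0603]
282 [0.5376 0.0831 0.0594]
284 [0.5441 0.0791 0.008 ]
286 [0.5443 0.0815 0.0083]
288 [0.5445 0.0839 0.0086]
290 [0.5393 0.0906 0.0516]
292 [0.5395 0.0927 0.0521]
294 [0.5398 0.0947 0.0505]
296 [0.54   0.0968 0.0505]
298 [0.5402 0.0989 0.0504]
300 [0.5391 0.1017 0.0606]
302 [0.5392 0.1037 0.0612]
```

The bright lens is the well (z about 0.008), so the nearer carriage hole is on the **-y** side, with its near edge about 3.5 mm from the hole's centre. Next I go above the pin.

```bash
python3 -c "
from h import *
jog([.605,-.305,.25],1.494)"
```

```text
shift units [ -2.21 -13.89   1.82] turn units [-0.02  0.02 -0.04]
```

jog_arm([
  [[-0.15,-1,0,0,0,0,1],[-0.15,-1,0,0,0,0,1],[-0.15,-1,0,0,0,0,1],[-0.15,-1,0,0,0,0,1],[-0.15,-1,0,0,0,0,1]],
])

```text
time: 2.28
tool_pos: [0.5802, -0.0317, 0.3036]
tcp_rot: [-0.119, -3.139, -0.001]
wrist_force: [0.8, 0.6, 1.0]
width: 1.002
grip_force: 0.0
```

jog_arm([
  [[-0.15,-1,0,0,0,0,1],[-0.15,-1,0,0,0,0,1],[-0.15,-1,0,0,0,0,1],[-0.15,-1,0.2,0,0,0,1],[-0.15,-1,0.4,0,0,0,1]],
])

```text
time: 2.7
tool_pos: [0.5924, -0.1835, 0.2874]
tcp_rot: [0.12, 3.136, -0.001]
wrist_force: [0.5, 0.2, -0.5]
width: 1.001
grip_force: 0.0
```

jog_arm([
  [[-0.15,-1,0.4,0,0,0,1],[-0.15,-1,0.4,0,0,0,1],[-0.15,-1,0.4,0,0,0,1],[-0.26,-0.89,0,0,0,0,1],[0,0,0,0,0,0,1]],
])

```text
time: 3.12
tool_pos: [0.6036, -0.3043, 0.248]
tcp_rot: [-0.125, -3.138, 0.001]
wrist_force: [-0.1, 0.7, 1.2]
width: 1.002
grip_force: 0.0
```

```bash
python3 look.py w2
```

```text
3.1167 [ 0.6036 -0.3043  0.248 ] [-5.03269195e-01  3.03274771e-01  1.65904250e+00 -1.52017474e-03
  1.18006023e+00 -1.99360780e+00] [-0.12776421  0.73534715  1.21190198]
```

View pics/w2.png

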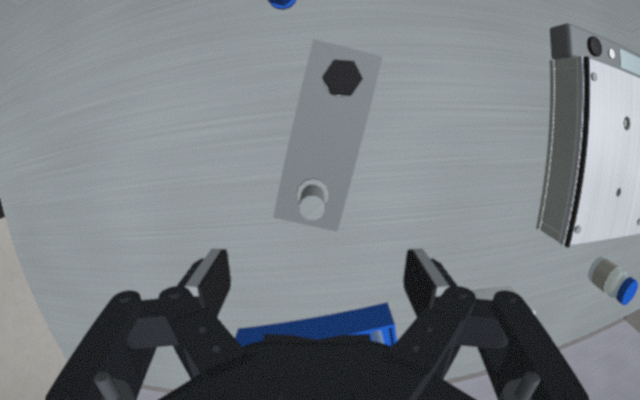

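The pin's handle top is at (312,208), the bolt knob is at (342,77) with corners pointing left and right, and the fingers sit either side of u≈317.

Run:
```python
from h import *; import pickle
im=cv2.imread("pics/w2.png");s,d=pickle.load(open("pics/w2.pkl","rb"));g=cv2.cvtColor(im,cv2.COLOR_BGR2GRAY)
c=(312,208)
def dep(c):
    p=viewer.camera_params("wrist");a=np.array([(c[0]-p["cx"])/p["fx"],(c[1]-p["cy"])/p["fy"]]);o,r=ray("wrist",c,s)
    return o+r*d[int(c[1]),int(c[0])]/np.cos(np.hypot(*a))
# pin top disc: depth close to top
m=np.zeros_like(g);sub=d[185:230,290:335]
tm=(sub>0)&(sub<d[210,312]+.006);ys,xs=np.nonzero(tm);c=((xs.min()+xs.max())/2+290,(ys.min()+ys.max())/2+185);print("pin disc",c,np.ptp(xs),np.ptp(ys))
(c2,r)=cv2.minEnclosingCircle(np.c_[xs,ys].astype(np.float32));c2=(c2[0]+290,c2[1]+185);print(c2,r)
X,e=tri([ray("wrist",c2,s),ray("top",(460,191)),ray("side",(399,325))]);print("pin tri",X.round(4),np.round(e,4),dep((312,210)).round(4),plane(*ray("wrist",c2,s),.098).round(4))
k=((g<75)*255).astype(np.uint8);k[:, :300]=0;k[:,380:]=0;k[:50]=0;k[105:]=0
ct=max(cv2.findContours(k,0,cv2.CHAIN_APPROX_NONE)[0],key=cv2.contourArea);M=cv2.moments(ct);b=(M["m10"]/M["m00"],M["m01"]/M["m00"])
X,e=tri([ray("wrist",b,s),ray("top",(449,225)),ray("side",(347,333))]);print("bolt",b,X.round(4),np.round(e,4),dep(b).round(4),plane(*ray("wrist",b,s),.086).round(4))
P=np.array([plane(*ray("wrist",q[0],s),.086) for q in ct])[:,:2];P-=(P.max(0)+P.min(0))/2
a=np.arctan2(P[:,1],P[:,0]);r=np.hypot(*P.T);print("r",r.min(),r.max());print("corner angle mod60",np.degrees(np.angle(np.sum((r-r.mean())*np.exp(6j*a))))/6)
th=np.radians(np.arange(0,180,5));print([(int(np.degrees(t)),round(float(np.ptp(P@[np.cos(t),np.sin(t)])*1000),1)) for t in th])
jog([*plane(*ray("wrist",c2,s),.098)[:2],.142],1.494,s)
```

```text
pin disc (np.float64(311.0), np.float64(206.0)) 24 28
(311.0, 205.7857151031494) 14.354398727416992
pin tri [ 0.6044 -0.3075  0.0914] [0.0014 0.0019 0.0009] [ 0.6041 -0.3072  0.0989] [ 0.601  -0.3077  0.098 ]
bolt (341.90874058504113, 77.24505167279733) [ 0.5076 -0.2765  0.0829] [0.0005 0.0004 0.0003] [ 0.5078 -0.2773  0.0864] [ 0.5077 -0.2772  0.086 ]
r 0.011938608150968501 0.014801046427238352
corner angle mod60 23.12750617256681
[(0, 26.6), (5, 27.3), (10, 27.9), (14, 28.2), (20, 28.3), (25, 28.3), (29, 27.9), (35, 27.4), (40, 26.7), (45, 26.0), (50, 25.2), (55, 25.3), (59, 26.2), (65, 27.0), (70, 27.7), (75, 28.1), (80, 28.3), (85, 28.2), (90, 28.2), (95, 28.1), (100, 27.7), (105, 27.1), (110, 26.5), (115, 26.6), (119, 27.4), (125, 28.1), (130, 28.5), (135, 28.9), (140, 29.0), (145, 29.0), (150, 28.7), (155, 28.5), (160, 28.1), (165, 27.5), (170, 26.6), (175, 26.0)]
shift units [ 0.07 -0.12  3.53] turn units [-0.01 -0.01 -0.03]
```

jog_arm([
  [[0,-0.11,0.9,0,0,0,1],[0,0,0.9,0,0,0,1],[0,0,0.9,0,0,0,1],[0,0,0.5,0,0,0,1],[0,0,0.33,0,0,0,1]],
])

```text
time: 3.58
tool_pos: [0.6023, -0.3018, 0.1413]
tcp_rot: [-0.119, -3.136, -0.004]
wrist_force: [0.3, 0.0, 0.2]
width: 1.0
grip_force: 0.0
```

jog_arm([
  [[0,0,0,0,0,0,1],[0,0,0,0,0,0,-1],[0,0,0,0,0,0,-1],[0,0,0,0,0,0,-1],[0,0,0,0,0,0,-1]],
], force=60)

```text
time: 4.0
tool_pos: [0.6043, -0.3045, 0.146]
tcp_rot: [0.121, 3.136, -0.002]
wrist_force: [0.8, -0.6, 0.3]
width: 0.454
grip_force: 0.0
```

jog_arm([
  [[0,0,0,0,0,0,-1],[0,0,0,0,0,0,-1],[0,0,0,0,0,0,-1],[0,0,0,0,0,0,-1],[0,0,0,0,0,0,-1]],
])

```text
time: 4.42
tool_pos: [0.6039, -0.3053, 0.1454]
tcp_rot: [0.121, 3.137, -0.004]
wrist_force: [-2.0, -3.9, 5.7]
width: 0.215
grip_force: 58.3
```

jog_arm([
  [[0,0,-0.3,0,0,0,-1],[0,0,-0.7,0,0,0,-1],[0,0,-1,0,0,0,-1],[0,0,-1,0,0,0,-1],[0,0,-1,0,0,0,-1]],
])

```text
time: 4.83
tool_pos: [0.6023, -0.3027, 0.263]
tcp_rot: [-0.121, -3.136, -0.006]
wrist_force: [1.3, -0.1, -0.8]
width: 0.208
grip_force: 58.9
```

```bash
python3 -c "
from h import *
s=read_state();print(s)
jog([.538,.0930,.265],1.494)"
```

```text
{'time': 4.8333, 'q': array([-5.03229567e-01,  2.90874810e-01,  1.64641531e+00,  1.65947833e-03,
        1.20910681e+00, -1.99754504e+00]), 'joint_vel': array([ 3.72425512e-04, -2.74055554e-01, -3.54343085e-01, -1.85875894e-04,
        6.06960804e-01,  4.28475052e-04]), 'joint_torque': array([-2.23025907e-02, -5.15340257e+01, -3.48545623e+01,  1.33826448e-03,
       -4.28372808e-01,  7.64375136e-05]), 'tool_pos': array([ 0.60231808, -0.30266701,  0.26299455]), 'tcp_rot': array([-0.12089529, -3.13565921, -0.00555481]), 'wrist_force': array([ 1.32576853, -0.08622875, -0.82602553]), 'torque': array([-0.01992037, -0.02001719,  0.01302668]), 'grip_force': 58.91896069049835, 'width': 0.20782647153576145}
shift units [ 3.150e+00  1.298e+01 -1.000e-02] turn units [ 0.03 -0.04 -0.  ]
```

jog_arm([
  [[0.1,0.5,0,0,0,0,-1],[0.24,1,0,0,0,0,-1],[0.24,1,0,0,0,0,-1],[0.24,1,0,0,0,0,-1],[0.24,1,0,0,0,0,-1]],
])

```text
time: 5.25
tool_pos: [0.5805, -0.1645, 0.262]
tcp_rot: [-0.122, -3.136, -0.004]
wrist_force: [1.3, 0.2, -1.0]
width: 0.211
grip_force: 58.9
```

jog_arm([
  [[0.24,1,0,0,0,0,-1],[0.24,1,0,0,0,0,-1],[0.24,1,0,0,0,0,-1],[0.24,1,0,0,0,0,-1],[0.24,1,0,0,0,0,-1]],
])

```text
time: 5.67
tool_pos: [0.5557, -0.0122, 0.2622]
tcp_rot: [-0.121, -3.136, -0.002]
wrist_force: [-0.2, 0.1, -0.5]
width: 0.216
grip_force: 58.9
```

jog_arm([
  [[0.24,1,0,0,0,0,-1],[0.24,1,0,0,0,0,-1],[0.24,1,0,0,0,0,-1],[0.17,0.5,0,0,0,0,-1],[0,0,0,0,0,0,-1]],
])

```text
time: 6.08
tool_pos: [0.5367, 0.0959, 0.2622]
tcp_rot: [-0.115, -3.135, -0.003]
wrist_force: [0.5, 0.6, -1.4]
width: 0.214
grip_force: 59.0
```

```bash
python3 look.py w3
```

```text
6.0833 [0.5367 0.0959 0.2622] [ 0.12966084  0.05154511  1.92711259  0.00300392  1.16671722 -1.36888507] [ 0.52025306  0.59899443 -1.448883  ]
```

View pics/w3.png

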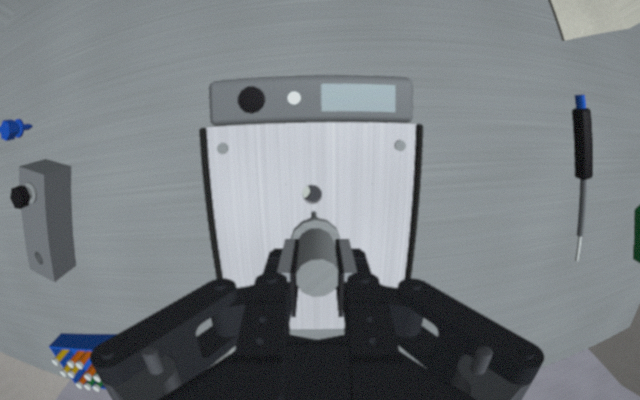

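The pin's nose tip is at about (313,214) and the drift hole at (313,193). I measure both with the same camera.

Run:
```python
from h import *; import pickle
im=cv2.imread("pics/w3.png");s,d=pickle.load(open("pics/w3.pkl","rb"));g=cv2.cvtColor(im,cv2.COLOR_BGR2GRAY)
print(g[206:224:1,304:324])
print((d[182:206:2,300:328]*1000).astype(int))
sub=d[180:208,298:330];m=(sub>d[193,298]+.006);ys,xs=np.nonzero(m);print("hole",xs.min()+298,xs.max()+298,ys.min()+180,ys.max()+180,d[193,298])
for c in((312.5,193),(313.5,193)):print(plane(*ray("wrist",c,s),.06).round(4))
for c in((313,214),(314,214)):print("tip",plane(*ray("wrist",c,s),.1248).round(4))
```

```text
[[199 198 199 201 199 201 198 193 200 201 201 200 197 197 195 194 200 199
  198 197]
 [200 197 200 201 200 199 200 196 200 202 203 203 201 195 197 196 196 197
  198 193]
 [201 196 201 198 199 201 197 196 202 204 201 197 196 201 193 195 198 197
  199 199]
 [196 198 194 205 202 198 196 194 194 197 200 197 195 197 196 199 199 198
  196 197]
 [198 197 199 200 203 199 195 186 183 181 181 187 196 194 196 197 196 200
  199 196]
 [196 197 199 196 201 199 190 169 152 145 144 165 183 193 194 195 199 197
  197 195]
 [197 197 199 201 202 195 182 147 119 102 112 136 164 189 196 197 199 198
  197 198]
 [199 198 197 200 197 196 175 131  90  80  90 119 156 181 192 196 198 199
  199 195]
 [200 198 196 196 198 193 177 130  79  70  84 108 152 183 193 195 198 197
  198 199]
 [197 197 200 201 198 196 177 126  78  71  79 104 145 174 192 195 197 199
  194 199]
 [198 197 197 197 198 192 169 118  79  68  74  93 128 164 181 190 196 198
  197 197]
 [198 197 195 188 184 173 143 102  76  75  80  86 111 135 158 172 183 191
  188 194]
 [194 190 181 169 153 136 108  88  79  84  89  90  95 107 126 141 155 159
  169 
[... 1267 characters left out ...]
 337 337 302 298 296 294 292 292 292 292 292 293 293 294
  293 293 293 283 283 282 281 282 282 282]
 [282 281 284 284 291 300 297 294 293 293 293 294 293 293 293 292 292 292
  294 293 288 283 283 284 282 282 283 282]
 [283 284 283 284 283 289 289 293 294 293 294 293 293 294 293 293 293 289
  286 285 285 284 283 283 284 283 283 283]
 [283 283 284 284 284 284 284 285 285 287 287 288 287 287 287 287 284 283
  284 285 285 285 283 286 284 284 284 284]
 [284 283 286 284 284 284 284 284 284 285 285 285 284 283 283 283 283 284
  284 285 283 285 284 285 284 284 284 285]]
hole 302 321 185 203 0.28210643
[0.5377 0.0932 0.06  ]
[0.5378 0.0941 0.06  ]
tip [0.536  0.0944 0.1248]
tip [0.5361 0.0951 0.1248]
```

jog_arm([
  [[-0.12,-0.26,0.3,0,0,0,-1],[0,0,0.6,0,0,0,-1],[0,0,0.6,0,0,0,-1],[0,0,0.4,0,0,0,-1],[0,0,0.2,0,0,0,-1]],
])

```text
time: 6.55
tool_pos: [0.5405, 0.0825, 0.1977]
tcp_rot: [-0.123, -3.134, 0.001]
wrist_force: [-0.3, -0.7, -1.7]
width: 0.211
grip_force: 59.0
```

jog_arm([
  [[0,0,0.1,0,0,0,-1],[0,0,0.1,0,0,0,-1],[0,0,0.05,0,0,0,-1],[0,0,0,0,0,0,-1],[0,0,0,0,0,0,-1]],
])

```text
time: 6.97
tool_pos: [0.5427, 0.0831, 0.1961]
tcp_rot: [0.121, 3.138, -0.002]
wrist_force: [-5.5, -3.2, 9.2]
width: 0.214
grip_force: 60.8
```

jog_arm([
  [[0,0,-0.4,0,0,0,-1],[0,0,-0.1,0,0,0,-1],[0,0,0,0,0,0,-1],[0,0,0,0,0,0,-1],[0,0,0,0,0,0,-1]],
])

```text
time: 7.38
tool_pos: [0.542, 0.0841, 0.2084]
tcp_rot: [0.121, 3.139, 0.0]
wrist_force: [0.2, 0.6, -0.9]
width: 0.217
grip_force: 59.0
```

```bash
python3 look.py w4
python3 - <<'E'
from h import *
for i in range(4): viewer.read_camera("wrist");s=read_state();print(s["tool_pos"].round(4),s["tcp_rot"].round(3),s["wrist_force"].round(1))
im=cv2.imread("pics/w4.png");cv2.imwrite("pics/c4.png",cv2.resize(im[170:270,240:400],(800,500),interpolation=cv2.INTER_CUBIC))
E
```

```text
7.3833 [0.542  0.0841 0.2084] [ 1.08419428e-01  1.06294633e-01  1.97408064e+00  1.35583120e-04
  1.06110828e+00 -1.38548482e+00] [ 0.18393906  0.58576242 -0.90996937]
[0.5417 0.0841 0.2079] [-0.121 -3.138  0.   ] [-0.3  0.1 -1.4]
[0.5417 0.0841 0.2079] [-0.121 -3.138  0.   ] [ 0.4 -0.3 -1.3]
[0.5417 0.0841 0.208 ] [-0.121 -3.138  0.   ] [ 0.2 -0.6 -2.6]
[0.5418 0.0841 0.208 ] [-0.121 -3.138  0.   ] [-0.2 -0.6 -1.5]
```

View pics/c4.png

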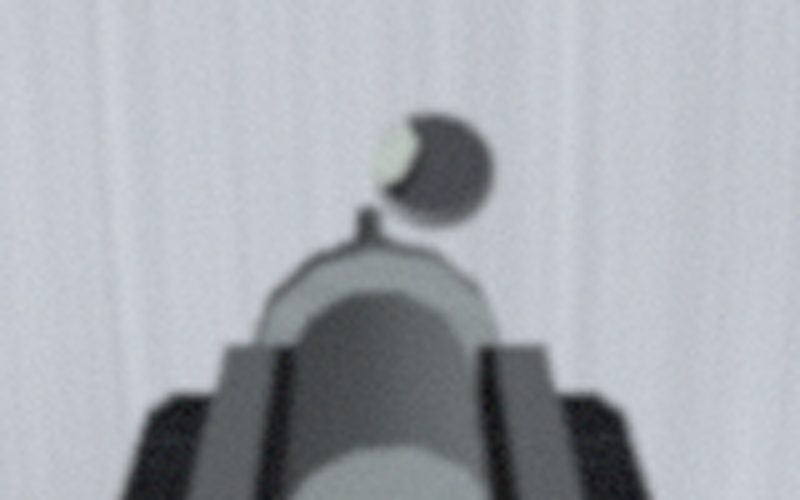

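The tip is at about (313.4,214.4) and the hole centre at about (326.4,203.6), so the tip is off the hole to -y and +x. The earlier look had been taken while the arm was still settling.

Run:
```python
from h import *; import pickle
s,d=pickle.load(open("pics/w4.pkl","rb"))
s["tool_pos"]=np.array([.5417,.0841,.2079])
g=cv2.imread("pics/w4.png",0);print(g[209:222,307:321])
sub=d[188:220,308:345];m=(sub>d[204,345]+.005);ys,xs=np.nonzero(m);print(np.bincount(xs)[:],np.bincount(ys),xs.min()+308,xs.max()+308,ys.min()+188,ys.max()+188)
h=plane(*ray("wrist",(326.4,203.6),s),.06);t=plane(*ray("wrist",(313.4,214),s),.071)
print(h.round(4),t.round(4)); R=Ro.from_rotvec(s["tcp_rot"]).as_matrix(); print("hole-tip tool",(R.T@(h-t))/.03, "yaw offset -y6", R.T@np.array([-.0767*.006,-.997*.006,0])/.03)
```

```text
[[198 196 200 196 198 196 199 191 176 150 125  99  74  70]
 [196 195 198 195 192 185 178 176 180 165 145 127 105  94]
 [199 202 197 189 168 151 139 142 158 163 159 146 134 117]
 [198 198 196 184 146 115  96 107 131 153 167 159 150 137]
 [199 199 195 181 134  88  78  89 115 151 174 177 169 152]
 [198 196 196 174 126  80  69  84 112 151 184 188 180 172]
 [198 199 194 171 126  80  65  76 108 145 178 192 192 190]
 [195 196 190 164 119  74  70  78  97 135 166 183 191 192]
 [192 184 171 142 100  73  70  78  89 110 132 157 172 182]
 [168 146 134 111  91  74  83  89  85  95 105 125 138 153]
 [130 110  97  88  87  92 100 103 104 104 108 110 116 119]
 [102  95  99  99 109 114 121 125 126 126 124 119 118 115]
 [100 110 117 119 128 134 139 140 142 140 142 138 136 129]]
[ 0  0  0  0  0  0  0  7 13 16 17 17 18 20 20 21 23 23 23 23 22 21 20 19
 19 17 16 14 12  7] [ 0  0  0  0  4  5 12 16 19 21 21 21 23 23 23 22 23 23 23 21 21 21 18 18
 13  8  9] 315 337 192 214
[0.5379 0.0924 0.06  ] [0.5415 0.0826 0.071 ]
hole-tip tool [0.14416613 0.3171331  0.36669762] yaw offset -y6 [-3.57321841e-05 -1.99989184e-01 -2.72820111e-05]
```

jog_arm([
  [[0.144,0.117,0,0,0,0,-1],[0,0,0.1,0,0,0,-1],[0,0,0.1,0,0,0,-1],[0,0,0,0,0,0,-1],[0,0,0,0,0,0,-1]],
])

```text
time: 8.05
tool_pos: [0.5376, 0.0879, 0.202]
tcp_rot: [-0.12, -3.138, 0.0]
wrist_force: [0.2, 0.5, -1.9]
width: 0.211
grip_force: 59.0
```

jog_arm([
  [[0,0,0.07,0,0,0,-1],[0,0,0.07,0,0,0,-1],[0,0,0.07,0,0,0,-1],[0,0,0.04,0,0,0,-1],[0,0,0,0,0,0,-1]],
])

```text
time: 8.47
tool_pos: [0.5377, 0.0878, 0.1945]
tcp_rot: [-0.121, -3.138, 0.0]
wrist_force: [0.1, 0.3, -1.4]
width: 0.211
grip_force: 59.0
```

jog_arm([
  [[0,0,0.06,0,0,0,-1],[0,0,0.06,0,0,0,-1],[0,0,0.06,0,0,0,-1],[0,0,0.06,0,0,0,-1],[0,0,0.03,0,0,0,-1]],
])

```text
time: 8.88
tool_pos: [0.5378, 0.0879, 0.1865]
tcp_rot: [-0.121, -3.139, 0.0]
wrist_force: [-0.5, 0.1, -1.1]
width: 0.214
grip_force: 59.0
```

jog_arm([
  [[0,0,0.04,0,0,0,-1],[0,0,0.03,0,0,0,-1],[0,0,0,0,0,0,-1],[0,0,0,0,0,0,-1],[0,0,0,0,0,0,-1]],
])

```text
time: 9.3
tool_pos: [0.538, 0.0879, 0.1848]
tcp_rot: [0.121, 3.139, 0.0]
wrist_force: [0.7, -0.7, -1.6]
width: 0.211
grip_force: 59.0
```

The pin has dropped in with no force. Next I go slightly deeper, then back to the middle.

jog_arm([
  [[0,0,0.04,0,0,0,-1],[0,0,0.02,0,0,0,-1],[0,0,0,0,0,0,-1],[0,0,0,0,0,0,-1],[0,0,0,0,0,0,-1]],
])

```text
time: 9.72
tool_pos: [0.538, 0.0879, 0.183]
tcp_rot: [-0.121, -3.139, 0.0]
wrist_force: [-0.3, 1.2, -1.7]
width: 0.212
grip_force: 59.0
```

jog_arm([
  [[0,0.05,0,0,0,0,-1],[0,0.05,0,0,0,0,-1],[0,0,0,0,0,0,-1],[0,0,0,0,0,0,-1],[0,0,0,0,0,0,-1]],
])

```text
time: 10.13
tool_pos: [0.5382, 0.0907, 0.183]
tcp_rot: [-0.12, -3.139, 0.001]
wrist_force: [-1.0, -1.4, -1.3]
width: 0.21
grip_force: 59.2
```

jog_arm([
  [[0,0.05,0,0,0,0,-1],[0,0.05,0,0,0,0,-1],[0,0,0,0,0,0,-1],[0,0,0,0,0,0,-1],[0,0,0,0,0,0,-1]],
])

```text
time: 10.55
tool_pos: [0.5384, 0.0938, 0.183]
tcp_rot: [-0.121, -3.139, 0.0]
wrist_force: [-0.1, -2.9, 0.0]
width: 0.215
grip_force: 59.3
```

jog_arm([
  [[0,0,0.05,0,0,0,-1],[0,0,0.05,0,0,0,-1],[0,0,0.05,0,0,0,-1],[0,0,0,0,0,0,-1],[0,0,0,0,0,0,-1]],
])

```text
time: 10.97
tool_pos: [0.5385, 0.0938, 0.1782]
tcp_rot: [0.121, 3.139, -0.0]
wrist_force: [1.1, -3.7, -1.9]
width: 0.213
grip_force: 59.3
```

jog_arm([
  [[0,0,0.05,0,0,0,-1],[0,0,0.05,0,0,0,-1],[0,0,0.05,0,0,0,-1],[0,0,0,0,0,0,-1],[0,0,0,0,0,0,-1]],
])

```text
time: 11.38
tool_pos: [0.5384, 0.0939, 0.1738]
tcp_rot: [0.121, 3.139, -0.0]
wrist_force: [1.0, -2.8, -1.0]
width: 0.209
grip_force: 59.6
```

jog_arm([
  [[0,0,0.05,0,0,0,-1],[0,0,0.05,0,0,0,-1],[0,0,0.05,0,0,0,-1],[0,0,0,0,0,0,-1],[0,0,0,0,0,0,-1]],
])

```text
time: 11.8
tool_pos: [0.5386, 0.0939, 0.1693]
tcp_rot: [0.121, 3.139, 0.0]
wrist_force: [1.7, -2.7, 0.5]
width: 0.212
grip_force: 59.6
```

jog_arm([
  [[0,0,0.05,0,0,0,-1],[0,0,0.05,0,0,0,-1],[0,0,0.05,0,0,0,-1],[0,0,0,0,0,0,-1],[0,0,0,0,0,0,-1]],
])

```text
time: 12.22
tool_pos: [0.5388, 0.0937, 0.1651]
tcp_rot: [0.121, 3.138, -0.0]
wrist_force: [2.3, -4.4, 0.9]
width: 0.212
grip_force: 59.7
```

jog_arm([
  [[-0.02,-0.01,0,0,0,0,-1],[0,0,0.05,0,0,0,-1],[0,0,0.05,0,0,0,-1],[0,0,0,0,0,0,-1],[0,0,0,0,0,0,-1]],
])

```text
time: 12.63
tool_pos: [0.5392, 0.0933, 0.1618]
tcp_rot: [0.121, 3.139, -0.001]
wrist_force: [1.7, -5.3, 1.8]
width: 0.214
grip_force: 59.7
```

jog_arm([
  [[0,0,0.04,0,0,0,-1],[0,0,0.04,0,0,0,-1],[0,0,0,0,0,0,-1],[0,0,0,0,0,0,-1],[0,0,0,0,0,0,-1]],
])

```text
time: 13.05
tool_pos: [0.5393, 0.0933, 0.1595]
tcp_rot: [0.121, 3.138, -0.001]
wrist_force: [2.4, -4.5, 1.3]
width: 0.21
grip_force: 59.7
```

jog_arm([
  [[-0.02,-0.01,0.02,0,0,0,-1],[0,0,0.05,0,0,0,-1],[0,0,0.05,0,0,0,-1],[0,0,0,0,0,0,-1],[0,0,0,0,0,0,-1]],
])

```text
time: 13.47
tool_pos: [0.5395, 0.0931, 0.1556]
tcp_rot: [-0.121, -3.139, 0.0]
wrist_force: [2.5, -5.4, 1.2]
width: 0.212
grip_force: 59.7
```

jog_arm([
  [[0,0,0.04,0,0,0,-1],[0,0,0.04,0,0,0,-1],[0,0,0,0,0,0,-1],[0,0,0,0,0,0,-1],[0,0,0,0,0,0,-1]],
])

```text
time: 13.88
tool_pos: [0.5396, 0.093, 0.1532]
tcp_rot: [-0.121, -3.139, 0.0]
wrist_force: [2.5, -5.0, 0.8]
width: 0.213
grip_force: 59.7
```

jog_arm([
  [[-0.02,-0.02,0.04,0,0,0,-1],[0,0,0.04,0,0,0,-1],[0,0,0,0,0,0,-1],[0,0,0,0,0,0,-1],[0,0,0,0,0,0,-1]],
])

```text
time: 14.3
tool_pos: [0.5397, 0.0927, 0.1505]
tcp_rot: [-0.121, -3.138, -0.0]
wrist_force: [2.5, -3.0, -2.4]
width: 0.21
grip_force: 59.2
```

jog_arm([
  [[0,0,0.03,0,0,0,-1],[0,0,0.02,0,0,0,-1],[0,0,0,0,0,0,-1],[0,0,0,0,0,0,-1],[0,0,0,0,0,0,-1]],
])

```text
time: 14.72
tool_pos: [0.5399, 0.0926, 0.1496]
tcp_rot: [-0.121, -3.139, -0.0]
wrist_force: [1.1, -1.9, -1.0]
width: 0.214
grip_force: 59.3
```

jog_arm([
  [[0,0,0.02,0,0,0,-1],[0,0,0.02,0,0,0,-1],[0,0,0,0,0,0,-1],[0,0,0,0,0,0,-1],[0,0,0,0,0,0,-1]],
])

```text
time: 15.13
tool_pos: [0.5401, 0.0925, 0.1494]
tcp_rot: [-0.121, -3.139, -0.0]
wrist_force: [-1.9, -2.9, 5.6]
width: 0.214
grip_force: 59.9
```

Run:
```python
from h import *
im,d=viewer.read_camera("side"); s=read_state();print(s["tool_pos"],s["wrist_force"])
cv2.imwrite("pics/s5.png",cv2.resize(im[160:260,230:370],(700,500),interpolation=cv2.INTER_CUBIC))
```

```text
[0.54014713 0.09257885 0.14938448] [-2.5855813  -2.67853722  5.38775589]
```

jog_arm([
  [[0,0,0.02,0,0,0,-1],[0,0,0,0,0,0,-1],[0,0,0,0,0,0,-1],[0,0,0,0,0,0,-1],[0,0,0,0,0,0,-1]],
])

```text
time: 15.6
tool_pos: [0.5402, 0.0926, 0.1493]
tcp_rot: [-0.121, -3.139, -0.0]
wrist_force: [-3.3, -2.8, 9.4]
width: 0.212
grip_force: 60.2
```

View pics/s5.png

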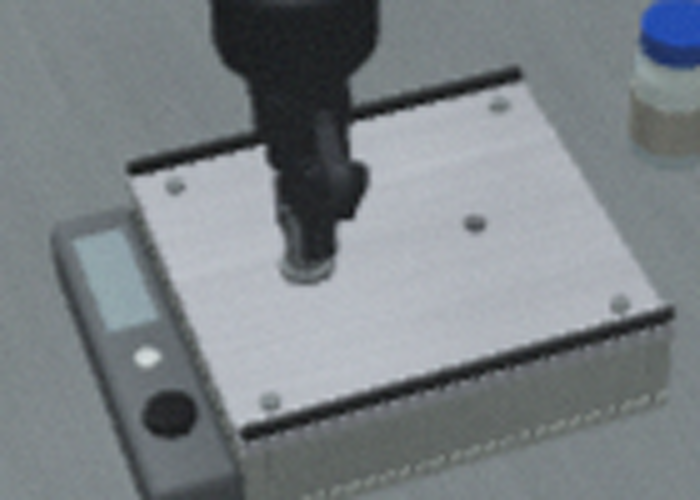

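The crop shows the flange at (305,268) sitting on the platform, and z stalled at 0.1493 under rising force, so the pin is seated. Now I release and back off.

jog_arm([
  [[0,0,-0.04,0,0,0,-1],[0,0,0,0,0,0,1],[0,0,0,0,0,0,1],[0,0,0,0,0,0,1],[0,0,0,0,0,0,1]],
])

```text
time: 16.02
tool_pos: [0.54, 0.0928, 0.1488]
tcp_rot: [-0.121, -3.139, -0.001]
wrist_force: [0.0, 0.7, 0.1]
width: 0.771
grip_force: 0.0
```

jog_arm([
  [[0,0,-0.3,0,0,0,1],[0,0,-0.8,0,0,0,1],[0,0,-1,0,0,0,1],[0,0,-1,0,0,0,1],[0,0,-0.7,0,0,0,1]],
])

```text
time: 16.43
tool_pos: [0.541, 0.0928, 0.2666]
tcp_rot: [0.121, 3.136, 0.001]
wrist_force: [0.6, 0.4, 1.1]
width: 1.0
grip_force: 0.0
```

jog_arm([
  [[0,0,0,0,0,0,1],[0,0,0,0,0,0,1],[0,0,0,0,0,0,1],[0,0,0,0,0,0,1],[0,0,0,0,0,0,1]],
])

```text
time: 16.85
tool_pos: [0.5391, 0.0924, 0.2613]
tcp_rot: [-0.121, -3.136, 0.001]
wrist_force: [0.6, 0.8, -0.1]
width: 1.001
grip_force: 0.0
```

```bash
python3 look.py w6
python3 - <<'E'
from h import *; import pickle
s,d=pickle.load(open("pics/w6.pkl","rb"));im=cv2.imread("pics/w6.png")
cv2.imwrite("pics/c6.png",np.hstack([im[140:300,230:410]]).repeat(3,0).repeat(3,1))
jog([.5076,-.277,.26],1.494)
jog([.5076,-.277,.26],np.radians(113))
E
```

```text
16.85 [0.5391 0.0924 0.2613] [ 1.24243227e-01  5.56469238e-02  1.92444326e+00  3.61101411e-05
  1.16481321e+00 -1.36967214e+00] [ 0.6131164   0.79984066 -0.05358032]
shift units [  0.11 -12.36   0.06] turn units [-0.01 -0.03 -0.  ]
shift units [  0.11 -12.36   0.06] turn units [ 0.   -0.03 -4.57]
```

View pics/c6.png

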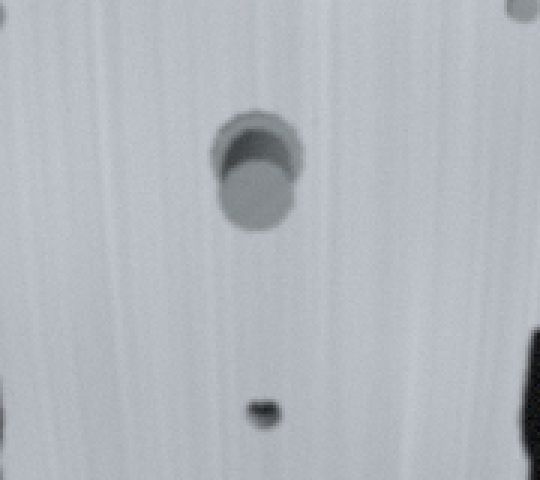

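The pin stands seated and centred with its flange at about (255,155) in the crop, and the bolt hole is at about (264,413), i.e. pixel (318,277.7) in the full picture. Next is the bolt. I turn to the 53° flats so the wrist keeps its range.

jog_arm([
  [[0.01,-0.5,0,0,0,0,1],[0.01,-1,0,0,0,0,1],[0.01,-1,0,0,0,0,1],[0.01,-1,0,0,0,0,1],[0.01,-1,0,0,0,0,1]],
])

```text
time: 17.32
tool_pos: [0.5276, -0.0429, 0.2621]
tcp_rot: [-0.119, -3.138, -0.0]
wrist_force: [0.4, 0.2, -0.0]
width: 1.0
grip_force: 0.0
```

jog_arm([
  [[0.01,-1,0,0,0,0,1],[0.01,-1,0,0,0,0,1],[0.01,-1,0,0,0,0,1],[0.01,-1,0,0,0,0,1],[0.01,-1,0,0,0,0,1]],
])

```text
time: 17.73
tool_pos: [0.5145, -0.1926, 0.2621]
tcp_rot: [-0.121, -3.138, -0.001]
wrist_force: [1.2, -0.1, 0.8]
width: 1.002
grip_force: 0.0
```

jog_arm([
  [[0,-1,0,0,0,0,1],[0,-1,0,0,0,0,1],[0,-0.86,0,0,0,0,1],[0,0,0,0,0,0.9,1],[0,0,0,0,0,0.9,1]],
])

```text
time: 18.15
tool_pos: [0.5079, -0.2786, 0.2618]
tcp_rot: [-0.427, -3.111, -0.001]
wrist_force: [-0.3, 1.0, -0.0]
width: 0.998
grip_force: 0.0
```

jog_arm([
  [[0,0,0,0,0,0.9,1],[0,0,0,0,0,0.9,1],[0,0,0,0,0,0.9,1],[0,0,0,0,0,0.9,1],[0,0,0,0,0,0,1]],
])

```text
time: 18.57
tool_pos: [0.5083, -0.2767, 0.2619]
tcp_rot: [-0.995, -2.978, -0.001]
wrist_force: [-1.9, 0.1, -0.6]
width: 1.002
grip_force: 0.0
```

jog_arm([
  [[0,0,0,0,0,0,1],[0,0,0,0,0,0,1],[0,0,0,0,0,0,1],[0,0,0,0,0,0,1],[0,0,0,0,0,0,1]],
])

```text
time: 18.98
tool_pos: [0.5086, -0.2769, 0.263]
tcp_rot: [-0.991, -2.981, -0.0]
wrist_force: [0.8, 0.1, -0.2]
width: 1.0
grip_force: 0.0
```

```bash
python3 look.py w7
python3 - <<'E'
from h import *; import pickle
# bolt hole from w6
im=cv2.imread("pics/w6.png",0);s,d=pickle.load(open("pics/w6.pkl","rb"))
sub=d[266:292,306:330];m=sub>np.median(sub)+.004;ys,xs=np.nonzero(m);print("hole depth bbox",xs.min()+306,xs.max()+306,ys.min()+266,ys.max()+266)
w=im[266:292,306:330].astype(float);mm=(np.median(w)-w>25);ys,xs=np.nonzero(mm);bb=(xs.min()+306,xs.max()+306,ys.min()+266,ys.max()+266);print(bb)
c=((bb[0]+bb[1])/2,(bb[2]+bb[3])/2);print("bolt hole",plane(*ray("wrist",c,s),.06).round(4))
im=cv2.imread("pics/w7.png",0);s,d=pickle.load(open("pics/w7.pkl","rb"))
k=((im<75)*255).astype(np.uint8);cs=[c for c in cv2.findContours(k,0,cv2.CHAIN_APPROX_NONE)[0] if 300<cv2.contourArea(c)]
for c in cs: print(cv2.boundingRect(c),cv2.contourArea(c),cv2.mean(d[cv2.boundingRect(c)[1]:][:10,cv2.boundingRect(c)[0]:][:,:10]) [0])
np.set_printoptions(linewidth=250);print(im[150:330:8,260:380:6])
E
```

```text
18.9833 [ 0.5086 -0.2769  0.263 ] [-5.41558230e-01  1.13365462e-01  1.85857601e+00  7.79151803e-06
  1.16972748e+00 -1.47063862e+00] [ 0.78298555  0.13913158 -0.22130099]
hole depth bbox 307 329 273 291
(np.int64(312), np.int64(323), np.int64(273), np.int64(283))
bolt hole [0.6287 0.0867 0.06  ]
(37, 250, 552, 150) 40909.0 0.3746804860234261
(300, 178, 31, 36) 809.0 0.2693067213892937
(511, 3, 73, 180) 687.5 0.22199017107486727
(613, 0, 27, 74) 558.5 0.20717662155628205
[[152 151 149 151 150 153 151 151 119  81  83  91 121 150 152 152 150 152 153 154]
 [151 154 153 153 127  84  86  94 119 128 128 127 128 132 152 152 154 155 152 155]
 [152 149 151  90 115 128 127 125 127 128 125 127 128 129 153 150 150 151 150 153]
 [150 152 153 125 125 126 124 127 129 126 126 125 127 128 134 147 149 152 152 152]
 [150 156 149 138 129 127 126 106  46  38  33 116 126 127 125 147 151 150 152 150]
 [153 145 147 151 128 124 125  35  37  33  34  30 121 126 127 138 148 152 155 152]
 [149 150 151 148 143 124 128  25  31  34  36  37 117 125 126 126 152 153 152 154]
 [148 148 151 147 149 127 126  50  35  38  3
[... 584 characters left out ...]
24 124 127 125 126 124 127 124 146]
 [149 150 149 150 150 153 152 149 154 129 123 123 124 125 104  87 127 126 124 131]
 [150 148 150 150 150 148 152 150 146 148 121 122 123 101  98  76  88 128 121 124]
 [150 148 149 148 151 146 152 147 151 147 135 129 125 125 122 120 123 126 122 124]
 [149 151 150 145 147 146 149 149 152 151 147 121 126 125 123 124 125 121 124 139]
 [145 144 148 151 147 150 153 152 148 150 150 133 124 124 129 144 150 147 146 146]
 [150 146 150 147 151 147 147 147 152 148 150 151 151 151 146 147 153 149 149 147]
 [147 148 148 148 149 145 147 149 148 151 150 150 148 150 148 151 144 150 147 152]
 [149 148 147 147 145 146 150 145 150 149 148 145 146 147 149 150 147 147 151 148]]
```

Run:
```python
from h import *; import pickle
im=cv2.imread("pics/w7.png",0);s,d=pickle.load(open("pics/w7.pkl","rb"))
k=((im<75)*255).astype(np.uint8);ct=[c for c in cv2.findContours(k,0,cv2.CHAIN_APPROX_NONE)[0] if cv2.boundingRect(c)[0]==300][0]
R=Ro.from_rotvec(s["tcp_rot"]).as_matrix()
P=np.array([R.T@(plane(*ray("wrist",q[0],s),.086)-s["tool_pos"]) for q in ct])[:,:2]*1000
print("bbox tool mm",P.min(0),P.max(0))
for t in range(-20,25,4): v=P@[-np.sin(np.radians(t)),np.cos(np.radians(t))];print(t,round(np.ptp(v),1),end="; ")
c=np.r_[(P.max(0)+P.min(0))/2000,0];print((s["tool_pos"]+R@c).round(4)); print(P[::4].round(1).tolist())
```

```text
bbox tool mm [-12.47098384 -13.42048052] [17.76337375 11.64352538]
-20 28.1; -16 27.5; -12 26.9; -8 26.3; -4 25.7; 0 25.1; 4 24.9; 8 25.6; 12 26.5; 16 27.4; 20 28.1; 24 28.6; [ 0.506 -0.276  0.263]
[[17.8, -1.7], [15.2, -4.9], [13.6, -8.2], [12.7, -11.6], [9.3, -12.4], [5.9, -12.5], [2.5, -12.5], [-1.0, -12.6], [-4.5, -12.6], [-7.1, -11.0], [-8.9, -7.6], [-10.7, -4.3], [-12.5, -0.9], [-10.7, 2.5], [-8.9, 5.8], [-7.2, 9.2], [-4.5, 10.8], [-1.0, 11.6], [2.4, 11.6], [5.9, 11.6], [9.3, 11.5], [11.9, 9.9], [13.6, 6.6], [16.1, 3.3], [17.8, -0.0]]
```

jog_arm([
  [[0.09,-0.03,0.8,0,0,0,1],[0,0,1,0,0,0,1],[0,0,1,0,0,0,1],[0,0,0.8,0,0,0,1],[0,0,0.4,0,0,0,1]],
])

```text
time: 19.45
tool_pos: [0.504, -0.2749, 0.1395]
tcp_rot: [-0.99, -2.976, -0.002]
wrist_force: [-0.4, -0.1, -0.1]
width: 1.001
grip_force: 0.0
```

jog_arm([
  [[0,0,0.2,0,0,0,1],[0,0,0,0,0,0,1],[0,0,0,0,0,0,1],[0,0,0,0,0,0,1],[0,0,0,0,0,0,1]],
])

```text
time: 19.87
tool_pos: [0.5072, -0.2768, 0.1391]
tcp_rot: [0.991, 2.978, -0.001]
wrist_force: [0.2, 0.8, -0.3]
width: 1.004
grip_force: 0.0
```

jog_arm([
  [[0,0,0.08,0,0,0,1],[0,0,0,0,0,0,-1],[0,0,0,0,0,0,-1],[0,0,0,0,0,0,-1],[0,0,0,0,0,0,-1]],
], force=60)

```text
time: 20.28
tool_pos: [0.506, -0.276, 0.1348]
tcp_rot: [0.992, 2.981, -0.0]
wrist_force: [-0.1, 0.3, -0.3]
width: 0.455
grip_force: 0.0
```

jog_arm([
  [[0,0,0,0,0,0,-1],[0,0,0,0,0,0,-1],[0,0,0,0,0,0,-1],[0,0,0,0,0,0,-1],[0,0,0,0,0,0,-1]],
])

```text
time: 20.7
tool_pos: [0.5062, -0.2762, 0.135]
tcp_rot: [0.992, 2.98, -0.0]
wrist_force: [-0.2, -0.5, 2.9]
width: 0.329
grip_force: 59.1
```

jog_arm([
  [[0,0,-0.3,0,0,0,-1],[0,0,-0.8,0,0,0,-1],[0,0,-1,0,0,0,-1],[0,0,-1,0,0,0,-1],[0,0,-1,0,0,0,-1]],
])

```text
time: 21.12
tool_pos: [0.5053, -0.2757, 0.2586]
tcp_rot: [-0.991, -2.979, -0.001]
wrist_force: [-0.1, -0.2, -0.2]
width: 0.324
grip_force: 59.2
```

jog_arm([
  [[0,0,0,0,0,0,-1],[0,0,0,0,0,0,-1],[0,0,0,0,0,0,-1],[0,0,0,0,0,0,-1],[0,0,0,0,0,0,-1]],
])

```text
time: 21.53
tool_pos: [0.5049, -0.2754, 0.2556]
tcp_rot: [-0.991, -2.977, -0.001]
wrist_force: [0.3, -0.4, -1.5]
width: 0.328
grip_force: 59.1
```

```bash
python3 -c "
from h import *
jog([.6287,.0867,.26],np.radians(53))
jog([.6287,.0867,.26],1.494)"
```

```text
shift units [ 3.93 12.14 -0.14] turn units [-0.   -0.04  0.03]
shift units [ 3.93 12.14 -0.14] turn units [ 0.01 -0.04 -5.4 ]
```

jog_arm([
  [[0.15,0.5,0,0,0,0,-1],[0.31,0.97,0,0,0,0,-1],[0.31,0.97,0,0,0,0,-1],[0.31,0.97,0,0,0,0,-1],[0.31,0.97,0,0,0,0,-1]],
])

```text
time: 21.95
tool_pos: [0.5508, -0.1445, 0.2561]
tcp_rot: [-0.992, -2.978, 0.0]
wrist_force: [0.0, -0.3, -1.2]
width: 0.324
grip_force: 59.2
```

jog_arm([
  [[0.31,0.97,0,0,0,0,-1],[0.31,0.97,0,0,0,0,-1],[0.31,0.97,0,0,0,0,-1],[0.31,0.97,0,0,0,0,-1],[0.31,0.97,0,0,0,0,-1]],
])

```text
time: 22.37
tool_pos: [0.6008, 0.0, 0.256]
tcp_rot: [-0.991, -2.978, 0.001]
wrist_force: [0.1, 0.2, -1.1]
width: 0.33
grip_force: 59.2
```

jog_arm([
  [[0.31,0.97,0,0,0,0,-1],[0.31,0.97,0,0,0,0,-1],[0.31,0.97,0,0,0,0,-1],[0.04,0,0,0,0,0,-1],[0,0,0,0,0,0,-1]],
])

```text
time: 22.78
tool_pos: [0.6297, 0.0874, 0.2558]
tcp_rot: [-0.987, -2.98, 0.002]
wrist_force: [-0.2, -0.4, -0.6]
width: 0.328
grip_force: 59.3
```

jog_arm([
  [[0,0,0.5,0,0,0,-1],[0,0,0.5,0,0,0,-1],[0,0,0.3,0,0,0,-1],[0,0,0,0,0,0,-1],[0,0,0,0,0,0,-1]],
])

```text
time: 23.2
tool_pos: [0.6293, 0.0849, 0.2174]
tcp_rot: [-0.993, -2.978, 0.002]
wrist_force: [-0.2, 1.0, -0.2]
width: 0.328
grip_force: 59.3
```

jog_arm([
  [[0,0,0,0,0,0,-1],[0,0,0,0,0,0,-1],[0,0,0,0,0,0,-1],[0,0,0,0,0,0,-1],[0,0,0,0,0,0,-1]],
])

```text
time: 23.62
tool_pos: [0.6305, 0.0859, 0.2194]
tcp_rot: [0.991, 2.98, 0.001]
wrist_force: [-0.5, 0.6, -0.9]
width: 0.326
grip_force: 59.3
```

```bash
python3 look.py w8
python3 - <<'E'
from h import *; import pickle
np.set_printoptions(linewidth=250)
s,d=pickle.load(open("pics/w8.pkl","rb"));im=cv2.imread("pics/w8.png")
jog([.6292,.0865,.175],np.radians(53))
H=np.linalg.inv(viewer.camera_params("wrist")["hand_eye"]);R=Ro.from_rotvec(s["tcp_rot"]).as_matrix()
p=viewer.camera_params("wrist")
for n,X in {"hole":[.6292,.0865,.06],"tip":s["tool_pos"]+[0,0,-.105],"flange":s["tool_pos"]+[0,0,-.079]}.items():
    c=H@np.r_[R.T@(np.array(X)-s["tool_pos"]),1];th=np.arctan2(np.hypot(c[0],c[1]),c[2]);print(n,(np.array([p["cx"],p["cy"]])+309.7*th*c[:2]/np.hypot(*c[:2])).round(1))
cv2.imwrite("pics/c8.png",cv2.resize(im[150:310,220:420],(800,640))[:600])
E
```

```text
23.6167 [0.6305 0.0859 0.2194] [ 9.62234415e-02  2.54571342e-01  1.77665447e+00 -2.52230261e-05
  1.10931992e+00 -8.32223791e-01] [-0.46822334  0.61534887 -0.94831189]
shift units [ 0.05 -0.01  1.47] turn units [0.   0.01 0.03]
hole [315.5 203.3]
tip [315.7 231.6]
flange [315.6 250. ]
```

Run:
```python
from h import *; import pickle
np.set_printoptions(linewidth=250)
s,d=pickle.load(open("pics/w8.pkl","rb"));g=cv2.imread("pics/w8.png",0)
print(g[190:262:2,292:344:2])
s["tool_pos"]=np.array(read_state()["tool_pos"]);print(s["tool_pos"])
```

```text
[[191 189 190 191 186 190 191 188 186 190 189 189 193 190 193 192 189 196 188 191 193 193 191 195 195 188]
 [193 192 188 188 190 190 187 188 186 183 188 189 188 190 192 191 187 191 190 187 193 192 195 191 192 189]
 [194 196 192 188 190 189 191 189 188 187 182 184 178 180 191 191 186 189 192 192 193 190 191 193 194 192]
 [191 196 193 191 188 189 193 189 185 176 181 183 178 174 175 186 193 191 192 189 186 190 191 192 193 194]
 [186 190 194 189 187 188 191 186 185 182 189 184 186 185 178 176 193 191 190 188 188 188 193 190 192 193]
 [188 190 192 197 191 187 186 184 166 184 190 186 187 188 169 131 177 194 190 190 189 190 189 191 192 190]
 [191 190 191 193 193 190 186 187 135 140 172 180 182 158 110  91 170 191 194 189 189 190 188 189 190 192]
 [196 189 188 191 190 192 185 181 146  96  96 107 102  82  65 106 175 188 193 191 187 189 190 188 190 191]
 [194 193 189 188 191 193 191 187 179 142 111  86  79  85  97 141 184 185 191 190 191 188 192 189 189 189]
 [194 196 190 188 191 191 194 188 186 177 155 144 135 128 141 170 185 185 189 191 190 187 189 191 189 188]
 [190 195 196 191 188 189 193 
[... 2087 characters left out ...]
7  87 114 135 143 159]
 [129  97  60  42  25  20  20  10  25  33  16  22  17  20  27  26  24  31  18  25  25  27  49  87 119 151]
 [ 65  28  25  17  15  30  11  15  24  13  12  25  29  21  29  27  24  32  21  29  27  22  18  30  48  98]
 [ 18  24  24  15  32  25  19  12  21  32  25  18  23  27  23  29  21  26  31  30  23  32  30  28  21  42]
 [ 27  21  22  21  16  27  29  14  26  22  25  31  26  33  26  29  31  19  30  30  30  29  31  27  33  22]
 [ 20  20  21  31  25  27  11  27  26  28  26  35  27  24  32  28  31  17  27  28  32  26  31  32  24  30]
 [ 17  17  26  18  24  21  33  35  32  34  20  33  32  32  33  24  31  28  35  29  31  29  30  33  28  25]]
[0.63042408 0.08587514 0.21918091]
```

The hole sits where predicted (about (316,202)) and the bolt axis lines up within about 1 mm. I descend.

jog_arm([
  [[0.06,0,0.4,0,0,0,-1],[0,0,0.6,0,0,0,-1],[0,0,0.4,0,0,0,-1],[0,0,0.2,0,0,0,-1],[0,0,0,0,0,0,-1]],
])

```text
time: 24.08
tool_pos: [0.627, 0.0868, 0.1676]
tcp_rot: [-0.99, -2.976, 0.003]
wrist_force: [0.2, 0.1, -1.5]
width: 0.331
grip_force: 59.3
```

jog_arm([
  [[0,0,0.05,0,0,0,-1],[0,0,0.05,0,0,0,-1],[0,0,0.05,0,0,0,-1],[0,0,0,0,0,0,-1],[0,0,0,0,0,0,-1]],
])

```text
time: 24.5
tool_pos: [0.6291, 0.0869, 0.1667]
tcp_rot: [0.992, 2.98, 0.001]
wrist_force: [0.0, -0.0, -0.2]
width: 0.333
grip_force: 59.3
```

jog_arm([
  [[0,0,0.05,0,0,0,-1],[0,0,0.04,0,0,0,-1],[0,0,0,0,0,0,-1],[0,0,0,0,0,0,-1],[0,0,0,0,0,0,-1]],
])

```text
time: 24.92
tool_pos: [0.6288, 0.0869, 0.1635]
tcp_rot: [-0.992, -2.981, 0.0]
wrist_force: [0.2, 0.2, -0.8]
width: 0.332
grip_force: 59.3
```

jog_arm([
  [[0,0,0.05,0,0,0,-1],[0,0,0.05,0,0,0,-1],[0,0,0.03,0,0,0,-1],[0,0,0,0,0,0,-1],[0,0,0,0,0,0,-1]],
])

```text
time: 25.33
tool_pos: [0.6287, 0.0869, 0.1593]
tcp_rot: [-0.992, -2.981, 0.0]
wrist_force: [0.3, -0.0, -1.1]
width: 0.328
grip_force: 59.3
```

jog_arm([
  [[0,0,0.05,0,0,0,-1],[0,0,0.05,0,0,0,-1],[0,0,0.03,0,0,0,-1],[0,0,0,0,0,0,-1],[0,0,0,0,0,0,-1]],
])

```text
time: 25.75
tool_pos: [0.6284, 0.0869, 0.1553]
tcp_rot: [-0.992, -2.98, 0.001]
wrist_force: [-0.8, -0.5, -0.9]
width: 0.33
grip_force: 59.3
```

jog_arm([
  [[0,0,0.05,0,0,0,-1],[0,0,0.05,0,0,0,-1],[0,0,0.03,0,0,0,-1],[0,0,0,0,0,0,-1],[0,0,0,0,0,0,-1]],
])

```text
time: 26.17
tool_pos: [0.6285, 0.0869, 0.1514]
tcp_rot: [-0.992, -2.98, 0.001]
wrist_force: [-2.5, 0.7, -0.6]
width: 0.33
grip_force: 59.2
```

jog_arm([
  [[0,0,0.05,0,0,0,-1],[0,0,0.03,0,0,0,-1],[0,0,0,0,0,0,-1],[0,0,0,0,0,0,-1],[0,0,0,0,0,0,-1]],
])

```text
time: 26.58
tool_pos: [0.6285, 0.0869, 0.1491]
tcp_rot: [-0.992, -2.98, 0.0]
wrist_force: [-2.5, -0.4, -0.1]
width: 0.327
grip_force: 59.2
```

jog_arm([
  [[0.016,-0.012,0,0,0,0,-1],[0,0,0.05,0,0,0,-1],[0,0,0.05,0,0,0,-1],[0,0,0,0,0,0,-1],[0,0,0,0,0,0,-1]],
])

```text
time: 27.0
tool_pos: [0.6283, 0.0869, 0.1462]
tcp_rot: [0.992, 2.981, 0.0]
wrist_force: [-1.5, 0.5, -1.9]
width: 0.33
grip_force: 59.2
```

jog_arm([
  [[0,0,0.05,0,0,0,-1],[0,0,0.04,0,0,0,-1],[0,0,0,0,0,0,-1],[0,0,0,0,0,0,-1],[0,0,0,0,0,0,-1]],
])

```text
time: 27.42
tool_pos: [0.6282, 0.0869, 0.1435]
tcp_rot: [0.992, 2.981, 0.0]
wrist_force: [-1.9, 0.1, -1.7]
width: 0.329
grip_force: 59.2
```

jog_arm([
  [[0,0,0.05,0,0,0,-1],[0,0,0.03,0,0,0,-1],[0,0,0,0,0,0,-1],[0,0,0,0,0,0,-1],[0,0,0,0,0,0,-1]],
])

```text
time: 27.83
tool_pos: [0.6282, 0.0869, 0.1411]
tcp_rot: [-0.992, -2.981, 0.0]
wrist_force: [-1.2, -0.5, -0.7]
width: 0.329
grip_force: 59.2
```

jog_arm([
  [[0,0,0.04,0,0,0,-1],[0,0,0.02,0,0,0,-1],[0,0,0,0,0,0,-1],[0,0,0,0,0,0,-1],[0,0,0,0,0,0,-1]],
])

```text
time: 28.25
tool_pos: [0.6282, 0.0869, 0.1394]
tcp_rot: [-0.992, -2.981, -0.0]
wrist_force: [-2.0, 0.2, 0.2]
width: 0.33
grip_force: 59.2
```

jog_arm([
  [[0,0,0.03,0,0,0,-1],[0,0,0,0,0,0,-1],[0,0,0,0,0,0,-1],[0,0,0,0,0,0,-1],[0,0,0,0,0,0,-1]],
])

```text
time: 28.67
tool_pos: [0.6282, 0.087, 0.1391]
tcp_rot: [0.992, 2.981, 0.0]
wrist_force: [-4.4, -0.3, 5.3]
width: 0.325
grip_force: 59.7
```

jog_arm([
  [[0,0,0.02,0,0,0,-1],[0,0,0,0,0,0,-1],[0,0,0,0,0,0,-1],[0,0,0,0,0,0,-1],[0,0,0,0,0,0,-1]],
])

```text
time: 29.08
tool_pos: [0.6282, 0.087, 0.139]
tcp_rot: [0.992, 2.981, 0.0]
wrist_force: [-5.7, 0.6, 8.1]
width: 0.328
grip_force: 60.1
```

It is seated at the expected height (0.139) with a hard stop. I release, withdraw and check.

jog_arm([
  [[0,0,-0.04,0,0,0,-1],[0,0,0,0,0,0,1],[0,0,0,0,0,0,1],[0,0,0,0,0,0,1],[0,0,0,0,0,0,1]],
])

```text
time: 29.5
tool_pos: [0.6287, 0.0869, 0.1391]
tcp_rot: [0.992, 2.98, 0.0]
wrist_force: [1.0, 0.4, -0.4]
width: 0.874
grip_force: 0.0
```

jog_arm([
  [[0,0,-0.2,0,0,0,1],[0,0,-0.6,0,0,0,1],[0,0,-1,0,0,0,1],[0,0,-1,0,0,0,1],[0,0,-1,0,0,0,1]],
])

```text
time: 29.92
tool_pos: [0.628, 0.0869, 0.2544]
tcp_rot: [-0.992, -2.981, 0.0]
wrist_force: [0.9, 0.2, 1.7]
width: 1.005
grip_force: 0.0
```

jog_arm([
  [[0.5,-0.9,0,0,0,0,1],[0.5,-0.9,0,0,0,0,1],[0.5,-0.9,0,0,0,0,1],[0.5,-0.9,0,0,0,0,1],[0.5,-0.9,0,0,0,0,1]],
])

```text
time: 30.33
tool_pos: [0.4862, 0.0233, 0.2537]
tcp_rot: [0.991, 2.98, 0.0]
wrist_force: [-0.5, -0.0, -0.1]
width: 1.001
grip_force: 0.0
```

jog_arm([
  [[0,0,0,0,0,0,1],[0,0,0,0,0,0,1],[0,0,0,0,0,0,1],[0,0,0,0,0,0,1],[0,0,0,0,0,0,1]],
])

```text
time: 30.75
tool_pos: [0.4885, 0.0241, 0.2536]
tcp_rot: [0.991, 2.98, 0.001]
wrist_force: [-0.3, 0.6, 0.0]
width: 0.996
grip_force: 0.0
```

Run:
```python
from h import *
im,d=viewer.read_camera("side");cv2.imwrite("pics/s9.png",cv2.resize(im[150:260,230:390],(800,550),interpolation=cv2.INTER_CUBIC))
```

```text
(no output)
```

View pics/s9.png

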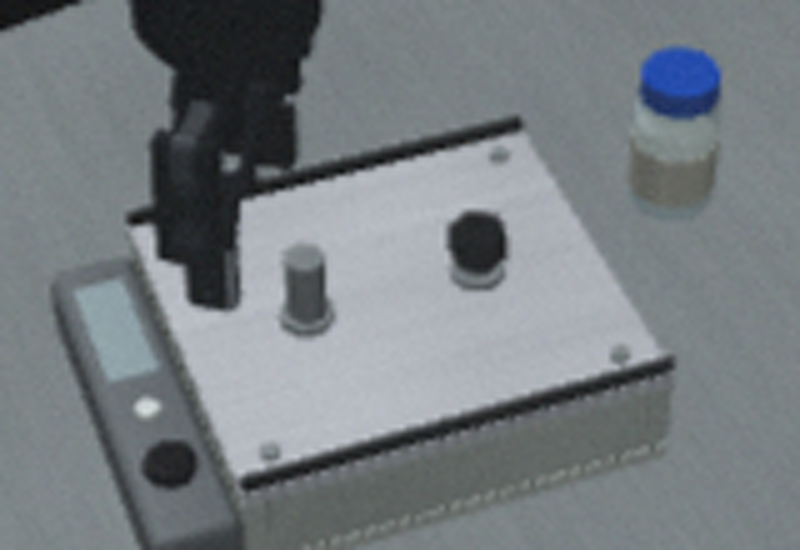

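The pin (flange at (306,318)) and the bolt (flange at (477,273)) both sit flush and upright on the platform, and the gripper is clear above.

```bash
python3 -c "
from workcell import bot
print(bot.finish_job())"
```

```text
the job is handed in; nothing more can be done
None
```

The drift pin and then the bolt are seated flush in the shaker, with no settled force reading on the shaker above about 11 N, and the job was handed in at about 31 s of the 61 s allowed.

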